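# Put the soft jaw away and shut its case

### The arm

A 6-joint arm with a two-finger parallel gripper is mounted at the origin on a cart in front of the work surface, level with it; the furniture and walls round the work are solid. World frame = base frame: x ahead of the robot, y to its left, z up, the work surface at z = 0. Lengths are in m, angles in degrees, forces in N, time in s.
With the tool pointing down it reaches from about 0.25 to 0.725 m from the base axis. Payload 9.7 kg.
Tool frame: the origin (TCP) lies midway between the tips of the shut fingers; the grasp point (between the pads) lies 19 mm behind it (bot.pinch_z is the distance from the TCP to the grasp point, in m); z points along the fingers, y is the direction in which the jaws open and shut (so a half turn about z gives the same grasp; the last joint's range is limited). The gripper opens to 85 mm and grips with 20 to 120 N. Pads are 22 mm wide; open, the fingers measure 114 mm over their backs; the gripper's body (76 mm by 85 mm) begins 54 mm behind the grasp point. The pads swing forward as they close: fully open they stand 13 mm farther back than shut.
Start: joints at [63.541, 4.979, 10.078, 95.1, 0, 90], TCP at [0.245, 0.492, 0.231] pointing down, gripper open.
Joint ranges: [-179.16, 179.16], [-48.56, 103.87], [-65.8, 70.77], [-126.05, 130.52], [-82.76, 87.17], [-180, 180]. Speed limits (degrees/s): [127.2, 127.2, 147.25, 180, 180, 180].

### API

Orientations are given as [roll, pitch, yaw] about the fixed x, y, z axes, in that order (R = Rz(yaw) Ry(pitch) Rx(roll)).
In Python, from workcell import bot, imaging gives the robot as it stands.
- The arm moves only by the tool servo_tool, never from a script. Its argument "moves" is a list that holds one entry, the list of rows, each a list of 7 numbers: the turn, a rotation vector about the tool's x, y, z in rad, then the shift along the tool's x, y, z in cm, then the finger opening in cm, from 0 to 8.54. A call has 1 to 12 rows; each row shifts and turns the pose as measured when the row begins, along the tool's axes as they then stand; what a row does not reach is not made up. A row lasts 1/12 s, in which the tool goes at most 41.7 mm and 7.16 degrees, less where a joint would pass 70% of its speed; a pose out of reach is approached as far as the arm can. A call is refused whole if a number of a shift passes 4.17 or a number of a turn 0.125, either way. A call with a gripper value outside its range is refused whole. The fingers move at their own pace and stop on an object; "force" is the grip in N (left out, the last holds). Time passes only in rows, so rows that do not move let the fingers close. It gives the time, the measured TCP pose, the force and the opening at its end, in the units of the state.
- bot.get_obs(): the state, without advancing time (a new reading comes with each control period).
- imaging.camera(name): name is "scene" or "top" or "wrist"; returns the picture (480x640x3 uint8, blue, green, red); there is no depth.
- imaging.calibration(name): a dict with "fx", "fy", "cx", "cy" (pixels), "D" ([k1, k2, p1, p2, k3] as OpenCV has them; the pictures are not rectified), "camera_from_world" (4x4, takes a point from world to camera coordinates). Camera axes: x right, y down, z forward; pixel columns grow to the right and rows downward; lengths in m; the calibration is good to about 2 mm. A picture is of the moment at which its call begins: read the wrist's pose just before it. calibration takes no time and is no camera call; for the wrist camera it gives the pose at the moment of the call.
- bot.job_done(): hands the job in, once; it reports no verdict.
The state is a dict: "time": time; "q": joint angles; "qd": joint speeds; "joint_efforts": joint torques, N m; "ee_pos": TCP position; "tcp_rot": TCP orientation; "wrist_force": force on the tool from outside, world axes, zero at the start; "torque": the same for the moment, N m; "opening": finger opening in m.
Only numpy, scipy, OpenCV 4.12 (cv2) and the standard library are available. Lean on these libraries where they do the work, as an engineer would, in place of code of your own. Each camera call takes 0.05 s, during which the arm holds its last target.

### The job

Put the loose wooden clamp jaw away: press it into its cradle in the tilted case on the bench until the spring ball at its side clicks over it and holds it. Then slide the case's door all the way shut, past its catch and against the frame, without ramming it, and leave the other things on the bench where they are.

Things in the scene. Friction and masses are not known exactly. Their poses are not given: they have to be found in the camera images.
- jaw_center (a point): Centre of the loose soft jaw: a plain dark hardwood bar, 32 mm wide (its x), 135 mm long (its y), 34 mm high (its z), 0.11 to 0.22 kg, lying flat on the bench with its centre 17 mm above it. Grasp it across the 32 mm, mid-length. Either end may go up the slope.
- jaw_case: The grey case with the sliding door on its steel stand, fixed to the bench. Origin at bench level under it. 268 mm wide, at most 180 mm high, sloping front toward the robot.
- cradle: Tilted inside of the case. x: up the slope (35 deg above level); y: along the door track, left seen from the robot; z: square out of the sloping front, 35 deg from vertical. Origin: inner floor, middle of the case. Case: x +-96, y +-134 mm, rim at z = 63. Fixed panel over y > -4; open half is y -122 to -4, x -78 to 78 mm. The door shuts against the post at y = -122.
- nest_center (a point): Where the jaw's centre lies when home: 17 mm above the inner floor, at cradle x = 0, y = -63 mm. Axes as the cradle's. The jaw lies with its length along x, flat on the floor, its top at cradle z = 34 mm. If it is not home it stands in the door's way.
- pocket_rim (a point): Point on the nest's centre line at the height of its lips, cradle z = 41 mm. Two black pockets take the jaw's ends: x -70 to -34 and 34 to 70 mm, 34.6 mm wide inside, walls 30 mm high, flared lips above, end stops 141 mm apart. Between them fingers can go down to the floor beside the jaw, within 44 mm of the centre line (left: door edge), so open them only a little to release.
- ball_tip (a point): Tip of the sprung steel ball (radius 7 mm) in its boss at the +y side of the upper pocket: cradle x = 48 mm, 40.5 mm above the floor, jutting 5 mm in past the pocket wall. The jaw's underside meets it about 46 mm above the floor; pushing the jaw square down (cradle -z) past it takes about 8 to 20 N, then it springs out over the jaw's top edge.
- door (a joint): Travel of the aluminium door in m along cradle y: 0 shut against the post, 0.122 fully open (left); starts at 0.108 or more. Plate 122 (y) x 158 (x) x 6 mm, outer face at cradle z = 60 mm. It drags with about 3 N; in the last 15 mm a spring catch needs up to about 15 N in all, then snaps in over the last 6 mm and holds; then the solid frame.
- door_pull (a point): Centre of the black bar by which the door is pushed, at the door's middle: 96 mm along the slope, 14 mm wide along the track, 24 mm out from the door (cradle z 60 to 84 mm; this point at 72). Axes as the cradle's. Push its left (+y) side with shut fingers toward -y to shut the door.
- torch: Black pocket torch, 122 mm long, 34 mm across, lying on the bench; a bystander to be left where it is. Origin at its underside.
- driver_black: Black-handled screwdriver, 189 mm long, 33 mm across, lying; a bystander to be left where it is. Origin at its underside.
- masking: Roll of masking tape, 104 mm across, 25 mm high, lying flat; a bystander to be left where it is. Origin at its underside.
- damper_piston: Small white disc with a black band, 44 mm across, 14 mm high; a bystander to be left where it is. Origin at its underside.
- shelf_bottle: Dark bottle with a brown cap, 47 mm across, 122 mm tall, standing; a bystander to be left where it is. Origin at its underside.

How it is judged (in metres and radians):
On the way, in this order (a step that is already met when the one before it is completed fails the run):
1. the jaw lies home in its cradle under the ball, the door still open (x of jaw_center in the frame of cradle between -0.006 and 0.006 m and y of jaw_center in the frame of cradle between -0.067 and -0.059 m and z of jaw_center in the frame of cradle between 0.012 and 0.02 m and angle between the y axis of jaw_center and the x axis of cradle, either way round below 0.06 rad and angle between the z axis of jaw_center and the z axis of cradle, either way round below 0.06 rad and value of joint door above 0.03 m), for 0.2 s.
2. the door is shut against the frame (value of joint door below 0.004 m), for 0.2 s.
At the end, for the whole second after the job is handed in: The jaw lies flat in its cradle, held under the ball (centre within 6 mm along, 4 mm across, at most 3 mm too high and 5 mm too low against its home place, within 0.06 rad), and the door is shut against the frame (less than 4 mm open), both left so (x of jaw_center in the frame of cradle between -0.006 and 0.006 m and y of jaw_center in the frame of cradle between -0.067 and -0.059 m and z of jaw_center in the frame of cradle between 0.012 and 0.02 m and angle between the y axis of jaw_center and the x axis of cradle, either way round below 0.06 rad and angle between the z axis of jaw_center and the z axis of cradle, either way round below 0.06 rad and value of joint door below 0.004 m); the robot touches nothing.
It fails at once if the robot rams the case or its door with more than 45 N (contact force between any of the arm, the fingers and jaw_case above 45 N).
It fails at once if a bystander is moved more than 3 cm (distance of any of torch, driver_black, masking, damper_piston, shelf_bottle from where it was at the start of the episode above 0.03 m).
It also fails if it takes over 58 s, if anything falls off the work surface, if the arm or the gripper's body presses on something with over 40 N, if the wrist force passes 120 N, or if a joint passes its speed limit or range.

## Working session

There is one attempt and no reset: what is moved stays moved. The work goes in short steps, Python scripts to look and compute and a tool call to move; the robot and the scene stay as the last step left them, time stands still between calls to the robot, and variables do not carry over. Pictures are saved under pics/ and viewed, and the job is handed in when it is done.

Besides the shell and the picture viewer there is one more tool, called after "Request:" as name(argument=value, ...) on one line, values as JSON. servo_tool: Moves the arm, as the interface text tells. Its arguments: {"type":"object","properties":{"moves":{"type":"array","items":{"type":"array","items":{"type":"array","items":{"type":"number"}}}},"force":{"type":"number"}},"required":["moves"]}

```bash
mkdir -p pics; ls; python3 - <<'E'
from workcell import bot, imaging
import cv2
print(bot.get_obs())
for n in ("scene","top","wrist"):
    c=imaging.calibration(n); print(n,c)
    cv2.imwrite(f"pics/{n}0.png",imaging.camera(n))
E
```

```text
pics
{'time': 0.0, 'q': array([ 6.35410531e+01,  5.01077135e+00,  1.00331605e+01,  9.50980789e+01,
       -5.94521323e-04,  8.99983268e+01]), 'qd': array([ 0.01295716, -0.0027253 , -0.13927667, -0.07209627, -0.11390743,
        0.04989591]), 'joint_efforts': array([ 1.16763390e-04, -5.20389891e+01,  4.64803469e+01,  1.64969423e-02,
        1.24055441e-05,  2.91752406e-05]), 'ee_pos': array([0.24495775, 0.49218544, 0.23057463]), 'tcp_rot': array([-1.79924310e+02,  5.92310443e-04,  1.53542727e+02]), 'wrist_force': array([ 0.48923421, -0.26954466,  0.2692215 ]), 'torque': array([0.04260108, 0.00722636, 0.01390635]), 'opening': 0.08529627871915858}
scene {'fx': 556.3417069652199, 'fy': 556.3417069652199, 'cx': 330.62218594907506, 'cy': 232.35945301983708, 'D': array([0.04578786, 0.        , 0.        , 0.        , 0.        ]), 'camera_from_world': array([[-0.8815305 , -0.47181784,  0.01708501,  0.55618341],
       [-0.34251263,  0.61419629, -0.71094867,  0.07033327],
       [ 0.32494471, -0.63257477, -0.70303634,  1.37391416],
       [ 0.        ,  0.        ,  0.        ,  1.        ]]
[... 293 characters left out ...]
97694900e-01, -9.66560447e-04, -6.78524358e-02,
         5.25767541e-01],
       [ 6.78569448e-02, -5.84482098e-03, -9.97677941e-01,
         1.24021429e+00],
       [ 0.00000000e+00,  0.00000000e+00,  0.00000000e+00,
         1.00000000e+00]])}
wrist {'fx': 391.7001348887004, 'fy': 391.7001348887004, 'cx': 315.45020696311855, 'cy': 245.28443623379337, 'D': array([-0.05636886,  0.        ,  0.        ,  0.        ,  0.        ]), 'camera_from_world': array([[ 0.44647486,  0.89479477, -0.00158706, -0.54814481],
       [ 0.8464037 , -0.42175251,  0.32515472, -0.04116771],
       [ 0.2902774 , -0.14651671, -0.9456595 ,  0.38074838],
       [ 0.        ,  0.        ,  0.        ,  1.        ]])}
```

View pics/top0.png

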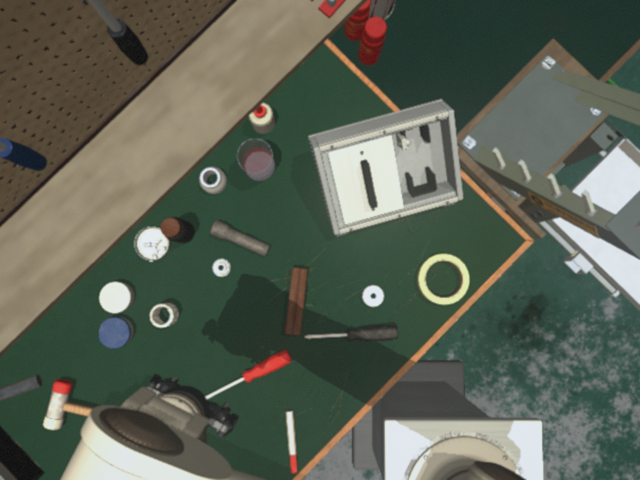

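View pics/scene0.png

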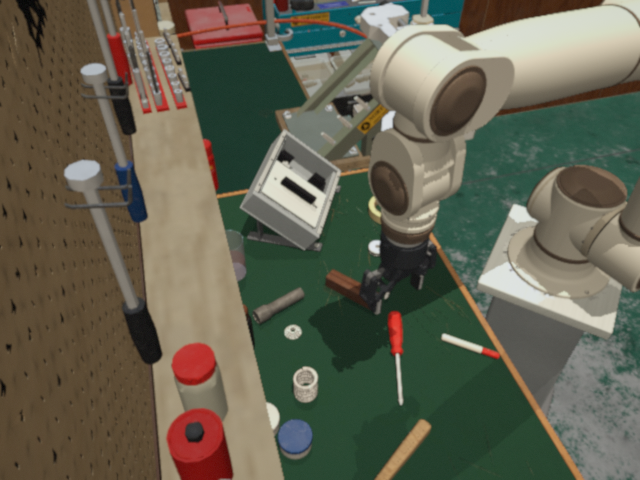

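View pics/wrist0.png

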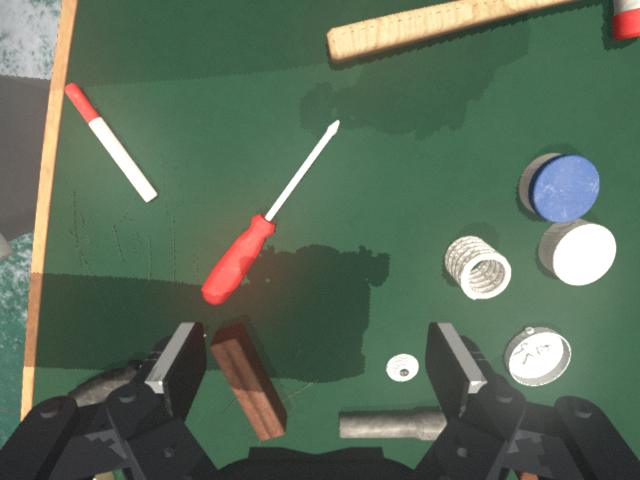

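```bash
python3 - <<'E'
import cv2
a=cv2.imread("pics/top0.png")
cv2.imwrite("pics/topcase.png",cv2.resize(a[90:245,300:475],None,fx=4.5,fy=3.8*4.5/4.5,interpolation=cv2.INTER_CUBIC)[:600,:800])
cv2.imwrite("pics/topjaw.png",cv2.resize(a[255:345,250:410],None,fx=5,fy=5,interpolation=cv2.INTER_CUBIC))
a=cv2.imread("pics/scene0.png")
cv2.imwrite("pics/scenecase.png",cv2.resize(a[120:260,230:350],None,fx=4.2,fy=4.2,interpolation=cv2.INTER_CUBIC))
E
```

```text
(no output)
```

View pics/topcase.png

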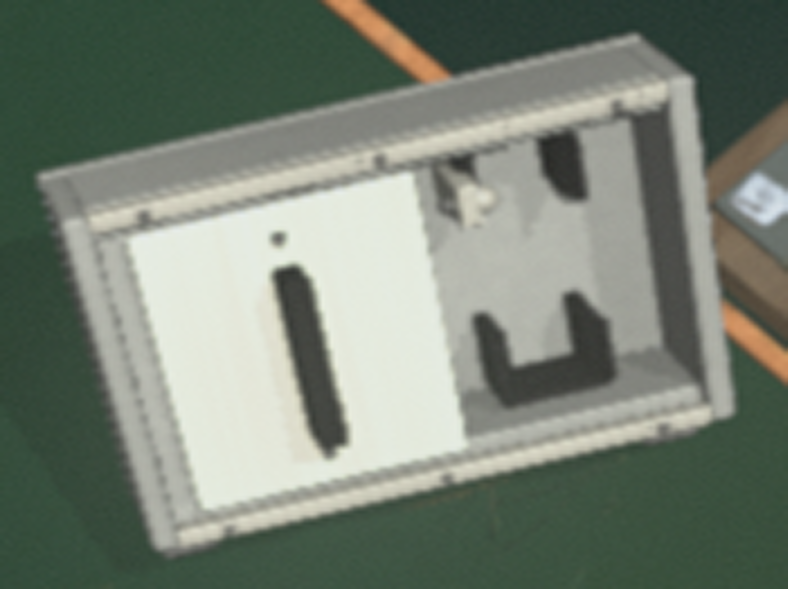

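View pics/topjaw.png

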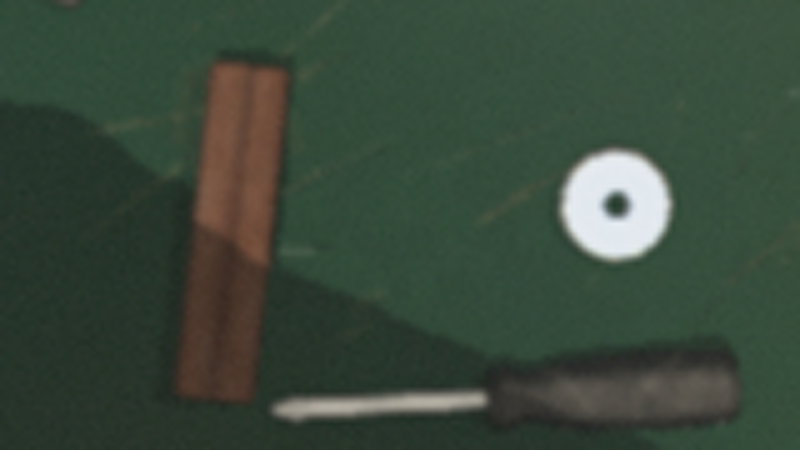

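View pics/scenecase.png

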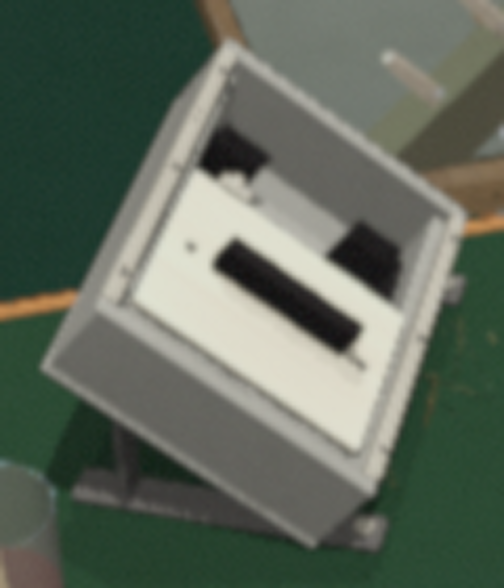

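```bash
cat > h.py <<'E'
import numpy as np, cv2
from scipy.spatial.transform import Rotation as R
from scipy.optimize import least_squares
from workcell import bot, imaging
def proj(c,P):
    T=c["camera_from_world"]; K=np.array([[c["fx"],0,c["cx"]],[0,c["fy"],c["cy"]],[0,0,1]])
    return cv2.projectPoints(np.asarray(P,float).reshape(-1,1,3),cv2.Rodrigues(T[:3,:3])[0],T[:3,3],K,c["D"])[0][:,0]
def ray(c,uv):
    K=np.array([[c["fx"],0,c["cx"]],[0,c["fy"],c["cy"]],[0,0,1]]); T=c["camera_from_world"]
    n=cv2.undistortPoints(np.asarray(uv,float).reshape(-1,1,2),K,c["D"])[:,0]
    d=np.c_[n,np.ones(len(n))]@T[:3,:3]; return -T[:3,:3].T@T[:3,3],d
def onz(c,uv,z):
    o,d=ray(c,uv); return o+d*((z-o[2])/d[:,2:3])
def cradleR(yaw): return R.from_euler('ZY',[yaw,-35],degrees=True).as_matrix()
def fit(obs,x0=(.6,-.1,.06,10)):
    # obs list (cal, cradle pts mm, uv)
    def f(p):
        M=cradleR(p[3]); r=[]
        for c,P,uv in obs: r.append((proj(c,np.array(P)/1000@M.T+p[:3])-uv).ravel())
        return np.concatenate(r)
    return least_squares(f,x0,loss='soft_l1',x_scale=[.01,.01,.01,1])
E
cat > m1.py <<'E'
from h import *
ct=imaging.calibration("top"); cs=imaging.calibration("scene")
uv=np.array([(213,62),(290,66),(255,402),(178,398)])/5-.4+[250,255]
P=onz(ct,uv,.034); print(P.round(4)); print("jaw c",P.mean(0), "len",np.linalg.norm(P[0]-P[3]),"w",np.linalg.norm(P[0]-P[1]))
d=(P[0]+P[1]-P[2]-P[3]); print("yaw of long axis",np.degrees(np.arctan2(d[1],d[0])))
t=lambda a:np.array(a)/[4.5,3.8]-.4+[300,90]
s=lambda a:np.array(a)/4.2-.4+[230,120]
rim=[(96,134,63),(96,-134,63),(-96,-134,63),(-96,134,63)]
o=[(ct,rim,t([(72,222),(690,80),(733,412),(165,550)])),(cs,rim,s([(105,305),(232,42),(465,215),(375,490)]))]
for oo in (o,o[:1],o[1:]):
    r=fit(oo); print(r.x.round(4)); print(r.fun.reshape(-1,2).round(1).tolist())
E
python3 m1.py
```

```text
[[0.4604 0.3438 0.034 ]
 [0.4588 0.3127 0.034 ]
 [0.3245 0.3265 0.034 ]
 [0.3261 0.3573 0.034 ]]
jaw c [0.39244671 0.33505657 0.034     ] len 0.13491785751625035 w 0.03109288821013033
yaw of long axis -5.812498840547434
[ 0.6724  0.1588  0.052  15.8929]
[[-1.1, 0.1], [1.3, -1.7], [1.6, 0.1], [-0.4, 0.1], [-1.0, 1.2], [-0.1, -0.4], [1.2, -0.1], [0.6, 1.6]]
[ 0.675   0.1569  0.0333 15.7344]
[[-0.1, 0.6], [0.1, -0.2], [0.1, 0.2], [-0.1, -0.7]]
[ 0.6857  0.1379  0.0334 15.85  ]
[[-0.2, 0.4], [0.1, 0.2], [0.2, -0.4], [-0.1, -0.2]]
```

```bash
cat >> h.py <<'E'
def plan(Rt,pt,n=None,grip=8.5,vmax=.038,wmax=.115):
    s=bot.get_obs(); p=s["ee_pos"]; M=R.from_euler('xyz',s["tcp_rot"],degrees=True)
    pt=np.asarray(pt); Rt=R.from_matrix(Rt)
    rv=(M.inv()*Rt).as_rotvec(); d=pt-p
    k=max(1,int(np.ceil(max(np.linalg.norm(d)/vmax,np.linalg.norm(rv)/wmax)))) if n is None else n
    rows=[]
    for i in range(k):
        Mi=M*R.from_rotvec(rv*i/k); t=Mi.inv().apply(d/k)*100
        rows.append([*np.round(rv/k,3).tolist(),*np.round(t,2).tolist(),grip])
    print("d",(d*1000).round(1),"rot",np.degrees(rv).round(2),"n",k)
    print(str(rows).replace(" ","")); return rows
def ins(yaw):
    C=cradleR(yaw); return np.c_[-C[:,0],C[:,1],-C[:,2]]
E
python3 -c "
from h import *
plan(ins(15.9),[.555,.095,.26])"
```

```text
d [ 310.  -397.2   29.2] rot [-12.98 -33.39 -41.  ] n 14
[[-0.016,-0.042,-0.051,-3.25,-1.55,-0.21,8.5],[-0.016,-0.042,-0.051,-3.17,-1.72,-0.1,8.5],[-0.016,-0.042,-0.051,-3.08,-1.87,0.0,8.5],[-0.016,-0.042,-0.051,-2.98,-2.03,0.1,8.5],[-0.016,-0.042,-0.051,-2.86,-2.18,0.18,8.5],[-0.016,-0.042,-0.051,-2.74,-2.33,0.26,8.5],[-0.016,-0.042,-0.051,-2.6,-2.47,0.34,8.5],[-0.016,-0.042,-0.051,-2.46,-2.61,0.4,8.5],[-0.016,-0.042,-0.051,-2.31,-2.73,0.46,8.5],[-0.016,-0.042,-0.051,-2.14,-2.86,0.5,8.5],[-0.016,-0.042,-0.051,-1.97,-2.97,0.54,8.5],[-0.016,-0.042,-0.051,-1.79,-3.07,0.57,8.5],[-0.016,-0.042,-0.051,-1.61,-3.17,0.59,8.5],[-0.016,-0.042,-0.051,-1.42,-3.26,0.6,8.5]]
```

Request:
servo_tool(moves=[[[-0.016,-0.042,-0.051,-3.2,-1.6,-0.2,8.5],[-0.016,-0.042,-0.051,-3.2,-1.7,-0.1,8.5],[-0.016,-0.042,-0.051,-3.1,-1.9,0.0,8.5],[-0.016,-0.042,-0.051,-3.0,-2.0,0.1,8.5],[-0.016,-0.042,-0.051,-2.9,-2.2,0.2,8.5],[-0.016,-0.042,-0.051,-2.7,-2.3,0.3,8.5],[-0.016,-0.042,-0.051,-2.6,-2.5,0.3,8.5],[-0.016,-0.042,-0.051,-2.5,-2.6,0.4,8.5],[-0.016,-0.042,-0.051,-2.3,-2.7,0.5,8.5],[-0.016,-0.042,-0.051,-2.1,-2.9,0.5,8.5],[-0.016,-0.042,-0.051,-2.0,-3.0,0.5,8.5],[-0.016,-0.042,-0.051,-1.8,-3.1,0.6,8.5]]])

```text
time: 1.15
ee_pos: [0.5217, 0.1437, 0.257]
tcp_rot: [179.8, 31.4, -168.1]
wrist_force: [1.4, 0.9, -0.8]
opening: 0.0851
```

```bash
python3 -c "
from h import *
plan(ins(15.9),[.555,.095,.26])"
```

```text
d [ 33.3 -48.7   3. ] rot [-1.95 -3.58 -3.33] n 2
[[-0.017,-0.031,-0.029,-1.04,-2.73,0.45,8.5],[-0.017,-0.031,-0.029,-0.94,-2.77,0.43,8.5]]
```

Request:
servo_tool(moves=[[[-0.017,-0.031,-0.029,-1.0,-2.7,0.4,8.5],[-0.017,-0.031,-0.029,-1.0,-2.8,0.4,8.5],[0,0,0,0,0,0,8.5],[0,0,0,0,0,0,8.5]]])

```text
time: 1.48
ee_pos: [0.5574, 0.0846, 0.2609]
tcp_rot: [-179.7, 35.4, -164.1]
wrist_force: [0.2, -0.2, -0.7]
opening: 0.0851
```

```bash
cat > shot.py <<'E'
import sys,pickle
from h import *
n=sys.argv[1]; cam=sys.argv[2] if len(sys.argv)>2 else "wrist"
c=imaging.calibration(cam); im=imaging.camera(cam); cv2.imwrite(f"pics/{n}.png",im); pickle.dump(c,open(f"pics/{n}.pkl","wb"))
E
python3 shot.py w1
```

```text
(no output)
```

View pics/w1.png

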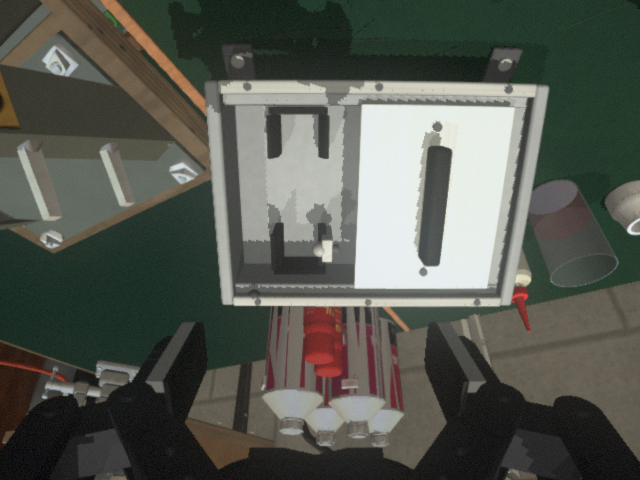

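```bash
python3 - <<'E'
import cv2
a=cv2.imread("pics/w1.png")
cv2.imwrite("pics/w1a.png",cv2.resize(a[70:320,195:395],None,fx=3,fy=2.4,interpolation=cv2.INTER_CUBIC))
cv2.imwrite("pics/w1b.png",cv2.resize(a[70:320,360:560],None,fx=3,fy=2.4,interpolation=cv2.INTER_CUBIC))
E
```

```text
(no output)
```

View pics/w1a.png

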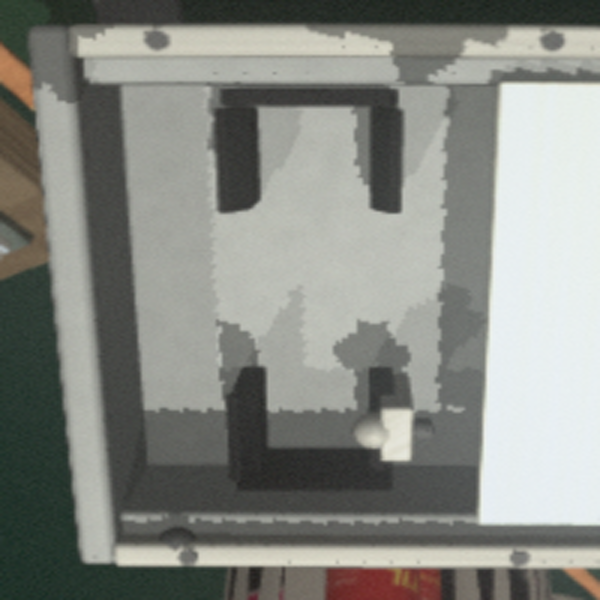

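View pics/w1b.png

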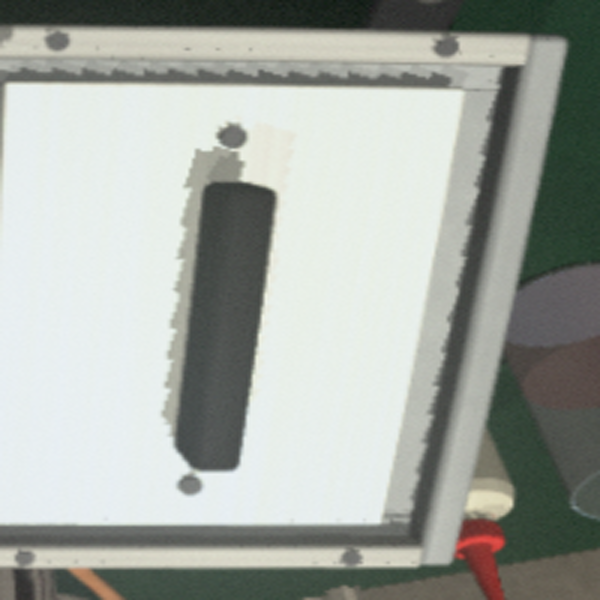

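```bash
cat > m2.py <<'E'
from h import *
import pickle
c=pickle.load(open("pics/w1.pkl","rb"))
a=lambda u:np.array(u)/[3,2.4]-.3+[195,70]
b=lambda u:np.array(u)/[3,2.4]-.3+[360,70]
rim=[(-96,-134,63),(96,-134,63),(-96,134,63),(96,134,63)]
uvr=np.r_[a([(30,27),(82,563)]),b([(567,38),(452,565)])]
uvd=np.r_[a([(498,83),(478,522)]),b([(463,88),(384,524)])]
uvb=a([(355,432)])
def f(p,full=0):
    M=cradleR(p[3]); y0=-122+p[4]*1000
    P=np.array(rim+[(-79,y0,60),(79,y0,60),(-79,y0+122,60),(79,y0+122,60),(48,-50.7,40.5)])/1000
    return (proj(c,P@M.T+p[:3])-np.r_[uvr,uvd,uvb]).ravel()
for w in (np.ones(18),np.r_[np.ones(8),np.zeros(8),0,0],np.r_[np.zeros(8),np.ones(8),0,0]):
    r=least_squares(lambda p:f(p)*w,(.6,.1,.06,10,.1),x_scale=[.01,.01,.01,1,.01],loss='soft_l1')
    print(r.x.round(4)); print(f(r.x).reshape(-1,2).round(1).tolist())
E
python3 m2.py
```

```text
[ 0.6704  0.1649  0.0562 15.6658  0.1095]
[[-0.4, 0.3], [0.3, 0.5], [0.5, -0.5], [0.0, 0.2], [0.6, 0.1], [0.3, 0.2], [-0.1, 0.5], [-1.5, -0.5], [-0.3, -1.7]]
[ 0.6707  0.1649  0.0558 15.5547  0.1   ]
[[-0.1, 0.0], [0.3, 0.1], [0.2, -0.2], [-0.5, 0.1], [-11.4, -0.1], [-10.3, -0.2], [-11.9, 0.4], [-12.0, -0.7], [-0.4, -1.9]]
[ 0.6769  0.1391  0.0571 15.9229  0.136 ]
[[-35.5, 1.4], [-28.2, 1.1], [-32.1, -2.4], [-27.0, 0.6], [-0.0, -0.0], [0.4, 0.7], [0.2, -0.2], [-0.7, -0.4], [-28.8, -1.2]]
```

```bash
cat >> h.py <<'E'
O=np.array([.6704,.1649,.0562]); YAW=15.66
def cw(p,o=None): return np.asarray(p)/1000@cradleR(YAW).T+(O if o is None else o)
E
python3 -c "
from h import *
plan(ins(YAW),cw([-20,-63,150]))"
```

```text
d [ 31.5  -8.6 -93.2] rot [-0.16  0.39  0.27] n 3
[[-0.001,0.002,0.002,1.04,-0.55,3.07,8.5],[-0.001,0.002,0.002,1.03,-0.55,3.08,8.5],[-0.001,0.002,0.002,1.02,-0.56,3.08,8.5]]
```

Request:
servo_tool(moves=[[[0,0.002,0.002,1.0,-0.6,3.1,8.5],[0,0.002,0.002,1.0,-0.6,3.1,8.5],[0,0.002,0,1.0,-0.6,3.1,8.5],[0,0,0,0,0,0,8.5],[0,0,0,0,0,0,8.5]]])

```text
time: 1.95
ee_pos: [0.5907, 0.0809, 0.1676]
tcp_rot: [-179.9, 35.2, -164.1]
wrist_force: [0.4, 0.4, 0.8]
opening: 0.0852
```

```bash
python3 shot.py w2; python3 - <<'E'
from h import *
import pickle
c=pickle.load(open("pics/w2.pkl","rb")); a=cv2.imread("pics/w2.png")
P=[(96,-134,63),(-96,-134,63),(48,-50.7,40.5),(70.5,-63,41),(-70.5,-63,41),(-34,-63,41),(34,-63,41),(70.5,-63-17.3,30),(70.5,-63+17.3,30),(-70.5,-63-17.3,30),(-70.5,-63+17.3,30),(-34,-63-17.3,30),(-34,-63+17.3,30),(34,-63-17.3,30),(34,-63+17.3,30)]
uv=proj(c,cw(P)); print(uv.round(1).tolist())
a=cv2.resize(a,None,fx=1.25,fy=1.25)
for u in uv: cv2.circle(a,tuple(int(v) for v in u*1.25),2,(0,0,255),-1)
cv2.imwrite("pics/w2o.png",a)
E
```

```text
[[213.1, 401.6], [184.4, 124.1], [328.1, 328.4], [311.3, 354.8], [311.2, 164.5], [311.2, 220.3], [311.2, 311.8], [289.1, 346.4], [333.7, 346.5], [285.0, 162.2], [337.6, 162.4], [286.2, 216.0], [336.5, 216.1], [288.1, 304.5], [334.6, 304.7]]
```

View pics/w2o.png

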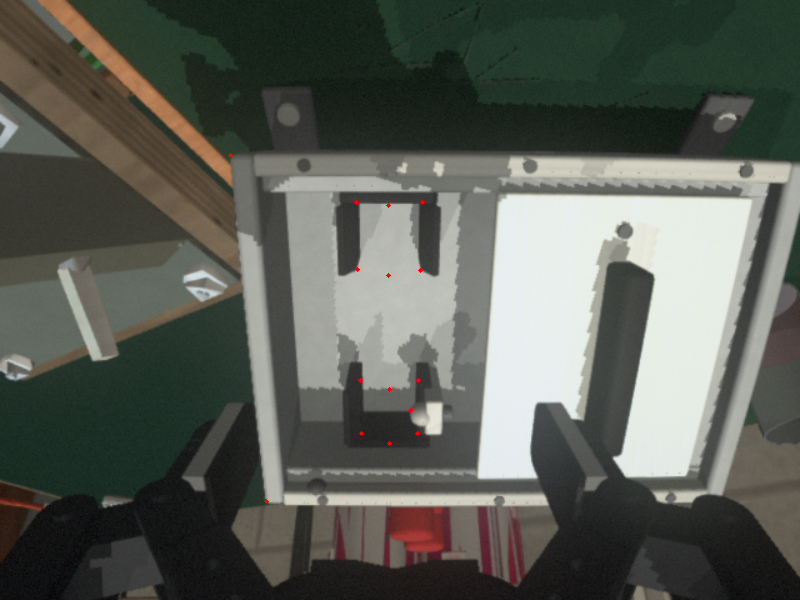

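```bash
cat >> h.py <<'E'
def down(yaw): return R.from_euler('xyz',[180,0,yaw],degrees=True).as_matrix()
E
python3 -c "
from h import *
plan(ins(YAW),[.53,.081,.25])
plan(down(174.2),[.392,.335,.15])"
```

```text
d [-60.3   0.   82.9] rot [0.05 0.1  0.23] n 3
[[0.0,0.001,0.001,-0.01,0.55,-3.37,8.5],[0.0,0.001,0.001,-0.0,0.55,-3.37,8.5],[0.0,0.001,0.001,-0.0,0.54,-3.37,8.5]]
d [-198.3  254.   -17.1] rot [ 6.55 34.69 21.02] n 9
[[0.013,0.067,0.041,1.21,3.32,-0.62,8.5],[0.013,0.067,0.041,1.38,3.26,-0.58,8.5],[0.013,0.067,0.041,1.55,3.19,-0.52,8.5],[0.013,0.067,0.041,1.71,3.12,-0.45,8.5],[0.013,0.067,0.041,1.87,3.04,-0.37,8.5],[0.013,0.067,0.041,2.01,2.96,-0.28,8.5],[0.013,0.067,0.041,2.14,2.87,-0.17,8.5],[0.013,0.067,0.041,2.27,2.78,-0.06,8.5],[0.013,0.067,0.041,2.38,2.68,0.06,8.5]]
```

Request:
servo_tool(moves=[[[0,0,0,0,0.5,-3.4,8.5],[0,0,0,0,0.5,-3.4,8.5],[0,0,0,0,0.5,-3.4,8.5]]])

```text
time: 2.25
ee_pos: [0.5263, 0.0819, 0.2487]
tcp_rot: [180.0, 34.5, -164.0]
wrist_force: [0.7, 0.7, -0.6]
opening: 0.0851
```

```bash
python3 -c "
from h import *
plan(down(174.2),[.392,.335,.15])"
```

```text
d [-134.3  253.1  -98.7] rot [ 6.61 34.08 21.17] n 8
[[0.014,0.074,0.046,1.31,3.5,0.6,8.5],[0.014,0.074,0.046,1.42,3.45,0.65,8.5],[0.014,0.074,0.046,1.53,3.39,0.71,8.5],[0.014,0.074,0.046,1.63,3.33,0.78,8.5],[0.014,0.074,0.046,1.72,3.26,0.86,8.5],[0.014,0.074,0.046,1.8,3.2,0.94,8.5],[0.014,0.074,0.046,1.88,3.12,1.03,8.5],[0.014,0.074,0.046,1.94,3.05,1.13,8.5]]
```

Request:
servo_tool(moves=[[[0.014,0.074,0.046,1.3,3.5,0.6,8.5],[0.014,0.074,0.046,1.4,3.4,0.6,8.5],[0.014,0.074,0.046,1.5,3.4,0.7,8.5],[0.014,0.074,0.046,1.6,3.3,0.8,8.5],[0.014,0.074,0.046,1.7,3.3,0.9,8.5],[0.014,0.074,0.046,1.8,3.2,0.9,8.5],[0.014,0.074,0.046,1.9,3.1,1.0,8.5],[0.014,0.074,0.046,1.9,3.0,1.1,8.5],[0,0,0,0,0,0,8.5],[0,0,0,0,0,0,8.5]]])

```text
time: 3.08
ee_pos: [0.3884, 0.3517, 0.1864]
tcp_rot: [179.2, 1.4, 173.3]
wrist_force: [-0.0, -0.5, 1.2]
opening: 0.0851
```

```bash
python3 shot.py w3; python3 shot.py t3 top
```

```text
(no output)
```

View pics/w3.png

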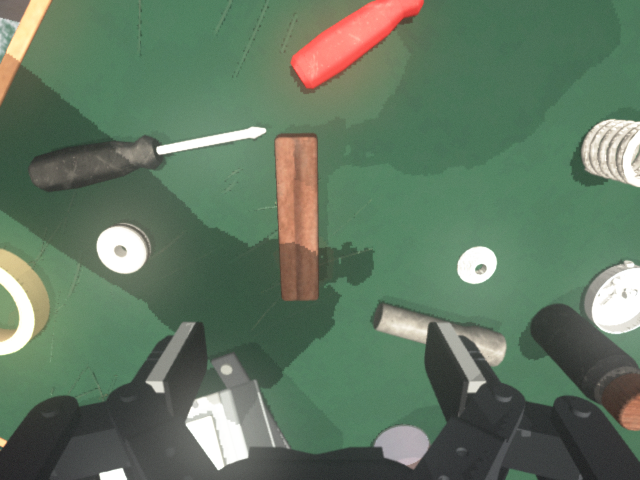

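```bash
python3 - <<'E'
import cv2
a=cv2.imread("pics/w3.png")
cv2.imwrite("pics/w3a.png",cv2.resize(a[125:310,255:340],None,fx=6,fy=3.2,interpolation=cv2.INTER_CUBIC))
E
```

```text
(no output)
```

View pics/w3a.png

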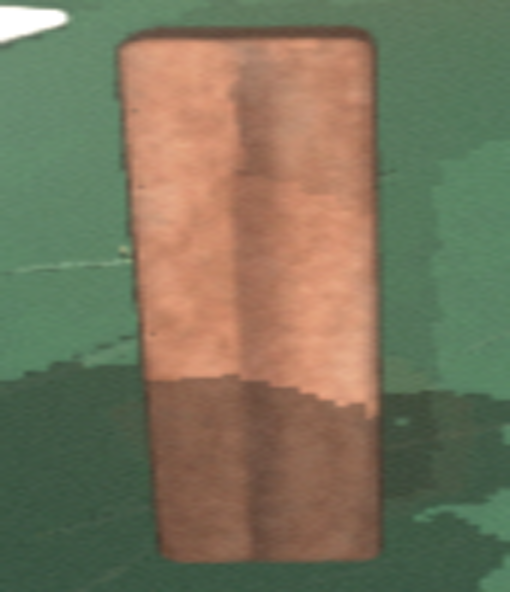

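```bash
python3 - <<'E'
from h import *
import pickle
c=pickle.load(open("pics/w3.pkl","rb"))
uv=np.array([(119,38),(376,38),(380,562),(162,562)])/[6,3.2]-.35+[255,125]
P=onz(c,uv,.034); print(P.round(4)); print(P.mean(0),np.linalg.norm(P[0]-P[3]),np.linalg.norm(P[1]-P[2]),np.linalg.norm(P[0]-P[1]),np.linalg.norm(P[2]-P[3]))
d=P[2]+P[3]-P[0]-P[1]; print(np.degrees(np.arctan2(d[1],d[0])))
plan(down(174.2),[.392,.335,.08])
E
```

```text
[[0.3218 0.3307 0.034 ]
 [0.3255 0.3614 0.034 ]
 [0.4581 0.3465 0.034 ]
 [0.4543 0.3162 0.034 ]]
[0.38994968 0.33871344 0.034     ] 0.1332879273737332 0.1334015349685123 0.031002000517550973 0.030528486066729248
-6.323935928380084
d [   3.2  -15.3 -106.6] rot [ 0.83  1.52 -0.98] n 3
[[0.005,0.009,-0.006,-0.07,-0.55,3.55,8.5],[0.005,0.009,-0.006,-0.1,-0.53,3.55,8.5],[0.005,0.009,-0.006,-0.13,-0.51,3.55,8.5]]
```

```bash
python3 - <<'E'
from h import *
plan(down(173.9),[.391,.3375,.008],vmax=.036)
E
```

```text
d [   2.2  -12.8 -178.6] rot [ 0.83  1.52 -0.68] n 5
[[0.003,0.005,-0.002,0.02,-0.3,3.57,8.5],[0.003,0.005,-0.002,0.0,-0.29,3.57,8.5],[0.003,0.005,-0.002,-0.02,-0.28,3.57,8.5],[0.003,0.005,-0.002,-0.04,-0.27,3.57,8.5],[0.003,0.005,-0.002,-0.05,-0.26,3.57,8.5]]
```

Request:
servo_tool(moves=[[[0.005,0.009,-0.004,0,-0.5,3.6,7.5],[0.005,0.009,-0.004,0,-0.4,3.6,7.0],[0.005,0.009,-0.004,0,-0.4,3.6,7.0],[0,0,0,0,0,0,7.0],[0,0,0,0,0,0,7.0]]], force=100)

```text
time: 3.6
ee_pos: [0.393, 0.3368, 0.0868]
tcp_rot: [179.3, 0.9, 173.9]
wrist_force: [0.9, 0.3, 1.6]
opening: 0.0701
```

```bash
python3 - <<'E'
from h import *
plan(down(173.9),[.391,.3375,.008],n=4)
E
```

```text
d [ -2.    0.7 -78.8] rot [ 0.73  0.87 -0.03] n 4
[[0.003,0.004,-0.0,0.08,-0.01,1.97,8.5],[0.003,0.004,-0.0,0.07,-0.01,1.97,8.5],[0.003,0.004,-0.0,0.07,-0.0,1.97,8.5],[0.003,0.004,-0.0,0.06,0.01,1.97,8.5]]
```

Request:
servo_tool(moves=[[[0.003,0.004,0,0.07,0,2.2,7.0],[0.003,0.004,0,0.07,0,2.2,7.0],[0.003,0.004,0,0.07,0,2.2,7.0],[0.003,0.004,0,0,0,1.2,7.0],[0,0,0,0,0,0.2,7.0],[0,0,0,0,0,0,7.0]]])

```text
time: 4.1
ee_pos: [0.3994, 0.3409, 0.0235]
tcp_rot: [179.0, 1.0, 173.6]
wrist_force: [0.0, -0.9, 0.7]
opening: 0.0697
```

```bash
python3 - <<'E'
from h import *
plan(down(173.9),[.391,.3375,.008],n=1)
print(bot.get_obs()["wrist_force"])
E
```

```text
d [ -8.4  -3.4 -15.5] rot [ 1.04  1.03 -0.26] n 1
[[0.018,0.018,-0.005,0.83,-0.46,1.53,8.5]]
[ 0.03840292 -0.93593284  0.67819197]
```

Request:
servo_tool(moves=[[[0.018,0.018,-0.005,0.85,-0.45,0.6,6.0],[0,0,0,0,0,0.5,6.0],[0,0,0,0,0,0.5,6.0],[0,0,0,0,0,0,6.0]]])

```text
time: 4.43
ee_pos: [0.3921, 0.3389, 0.0119]
tcp_rot: [179.8, 0.2, 173.9]
wrist_force: [-0.6, -0.8, -0.3]
opening: 0.0599
```

```bash
python3 - <<'E'
from h import *
plan(down(173.9),[.391,.3375,.008],n=1)
E
```

```text
d [-1.1 -1.4 -3.9] rot [0.21 0.21 0.05] n 1
[[0.004,0.004,0.001,0.09,-0.15,0.39,8.5]]
```

Request:
servo_tool(moves=[[[0.004,0.004,0,0.1,-0.15,0.4,5.0],[0,0,0,0,0,0,4.0],[0,0,0,0,0,0,3.0],[0,0,0,0,0,0,2.5],[0,0,0,0,0,0,2.5],[0,0,0,0,0,0,2.5],[0,0,0,0,0,0,2.5]]], force=90)

```text
time: 5.02
ee_pos: [0.3912, 0.338, 0.0084]
tcp_rot: [180.0, 0.0, 174.0]
wrist_force: [0.7, -0.7, -1.0]
opening: 0.0304
```

```bash
python3 shot.py w4; python3 -c "
from h import *
print(bot.get_obs())"
```

```text
{'time': 5.0667, 'q': array([ 4.08169010e+01,  2.25217935e+00, -1.75820068e+01,  7.01417425e+01,
        1.77529378e-02,  4.68536028e+01]), 'qd': array([-0.00348106, -0.08715084, -0.00609196, -0.05254899, -0.00994849,
        0.02692244]), 'joint_efforts': array([-9.70624946e-02, -4.77400732e+01,  4.52268147e+01, -1.54402899e-02,
       -3.92664433e-02,  1.27096882e-03]), 'ee_pos': array([0.39118036, 0.33797592, 0.00840559]), 'tcp_rot': array([1.79970297e+02, 3.50879883e-03, 1.73963301e+02]), 'wrist_force': array([-0.16688666, -0.41328598,  0.07458729]), 'torque': array([0.02870984, 0.03872414, 0.00450085]), 'opening': 0.030512745810569456}
```

View pics/w4.png

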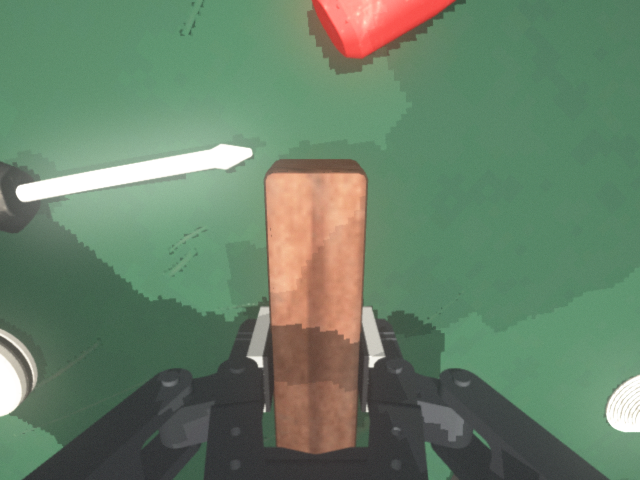

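```bash
python3 - <<'E'
from h import *
import pickle
c=pickle.load(open("pics/w4.pkl","rb"))
P=onz(c,[(266,175),(367,175)],.034); 
s=bot.get_obs();M=R.from_euler('xyz',s["tcp_rot"],degrees=True)
print((M.inv().apply(P-s["ee_pos"])*1000).round(1))
plan(down(173.9),[.40,.30,.22])
E
```

```text
[[ 66.8 -15.7 -25.6]
 [ 66.7  14.3 -25.6]]
d [  8.8 -38.  211.6] rot [0.03 0.   0.06] n 6
[[0.0,0.0,0.0,-0.21,-0.61,-3.53,8.5],[0.0,0.0,0.0,-0.21,-0.61,-3.53,8.5],[0.0,0.0,0.0,-0.21,-0.61,-3.53,8.5],[0.0,0.0,0.0,-0.21,-0.61,-3.53,8.5],[0.0,0.0,0.0,-0.21,-0.61,-3.53,8.5],[0.0,0.0,0.0,-0.21,-0.61,-3.53,8.5]]
```

Request:
servo_tool(moves=[[[0,0,0,0,0,-2.5,2.5],[0,0,0,-0.2,-0.6,-3.5,2.5],[0,0,0,-0.2,-0.6,-3.5,2.5],[0,0,0,-0.2,-0.6,-3.5,2.5],[0,0,0,-0.2,-0.6,-3.5,2.5],[0,0,0,-0.2,-0.6,-3.5,2.5],[0,0,0,-0.2,-0.6,-2.5,2.5]]])

```text
time: 5.65
ee_pos: [0.3955, 0.297, 0.2329]
tcp_rot: [-179.3, -0.7, 174.1]
wrist_force: [1.5, 1.5, -2.0]
opening: 0.0306
```

```bash
python3 - <<'E'
from h import *
plan(ins(YAW),cw([0,-63,170]),grip=2.5,vmax=.03)
E
```

```text
d [ 198.  -219.1  -37.4] rot [ -7.17 -35.44 -20.76] n 10
[[-0.013,-0.062,-0.036,-2.2,-1.97,0.37,2.5],[-0.013,-0.062,-0.036,-2.1,-2.05,0.48,2.5],[-0.013,-0.062,-0.036,-1.99,-2.13,0.58,2.5],[-0.013,-0.062,-0.036,-1.88,-2.21,0.67,2.5],[-0.013,-0.062,-0.036,-1.75,-2.29,0.76,2.5],[-0.013,-0.062,-0.036,-1.62,-2.36,0.83,2.5],[-0.013,-0.062,-0.036,-1.48,-2.42,0.9,2.5],[-0.013,-0.062,-0.036,-1.33,-2.49,0.95,2.5],[-0.013,-0.062,-0.036,-1.18,-2.54,1.0,2.5],[-0.013,-0.062,-0.036,-1.02,-2.6,1.04,2.5]]
```

Request:
servo_tool(moves=[[[-0.013,-0.062,-0.036,-2.2,-2.0,0.4,2.5],[-0.013,-0.062,-0.036,-2.1,-2.0,0.5,2.5],[-0.013,-0.062,-0.036,-2.0,-2.1,0.6,2.5],[-0.013,-0.062,-0.036,-1.9,-2.2,0.7,2.5],[-0.013,-0.062,-0.036,-1.8,-2.3,0.8,2.5],[-0.013,-0.062,-0.036,-1.6,-2.4,0.8,2.5],[-0.013,-0.062,-0.036,-1.5,-2.4,0.9,2.5],[-0.013,-0.062,-0.036,-1.3,-2.5,0.9,2.5],[-0.013,-0.062,-0.036,-1.2,-2.5,1.0,2.5],[-0.013,-0.062,-0.036,-1.0,-2.6,1.0,2.5],[0,0,0,0,0,0,2.5],[0,0,0,0,0,0,2.5]]])

```text
time: 6.65
ee_pos: [0.6031, 0.0686, 0.2005]
tcp_rot: [-179.6, 37.0, -163.1]
wrist_force: [-0.1, 0.3, -2.7]
opening: 0.0304
```

```bash
python3 - <<'E'
from h import *
plan(ins(YAW),cw([0,-63,120]),n=2,grip=2.5,vmax=.03)
E
```

```text
d [ 18.  17. -46.] rot [0.27 2.03 0.98] n 2
[[0.002,0.018,0.009,0.5,0.57,2.5,2.5],[0.002,0.018,0.009,0.46,0.58,2.51,2.5]]
```

Request:
servo_tool(moves=[[[0.002,0.018,0.009,0.5,0.6,2.5,2.5],[0.002,0.018,0.009,0.5,0.6,2.5,2.5],[0,0,0,0,0,0,2.5],[0,0,0,0,0,0,2.5]]])

```text
time: 6.98
ee_pos: [0.62, 0.087, 0.1535]
tcp_rot: [179.9, 34.7, -164.6]
wrist_force: [0.3, 0.3, -1.3]
opening: 0.0307
```

```bash
cat > st.py <<'E'
from h import *
s=bot.get_obs(); M=cradleR(YAW)
print("t",s["time"],"cradle tcp",((s["ee_pos"]-O)@M*1000).round(1),"F cradle",(s["wrist_force"]@M).round(1),"op",round(s["opening"],4))
E
python3 st.py; python3 shot.py w5; python3 - <<'E'
from h import *
plan(ins(YAW),cw([0,-63,80]),n=2,grip=2.5,vmax=.03)
E
```

```text
t 6.9833 cradle tcp [ -1.2 -61.4 119.6] F cradle [-0.4  0.2 -1.3] op 0.0307
d [ 23.5   4.9 -31.5] rot [-0.02 -0.3  -0.24] n 2
[[-0.0,-0.003,-0.002,-0.09,-0.08,1.97,2.5],[-0.0,-0.003,-0.002,-0.08,-0.08,1.97,2.5]]
```

View pics/w5.png

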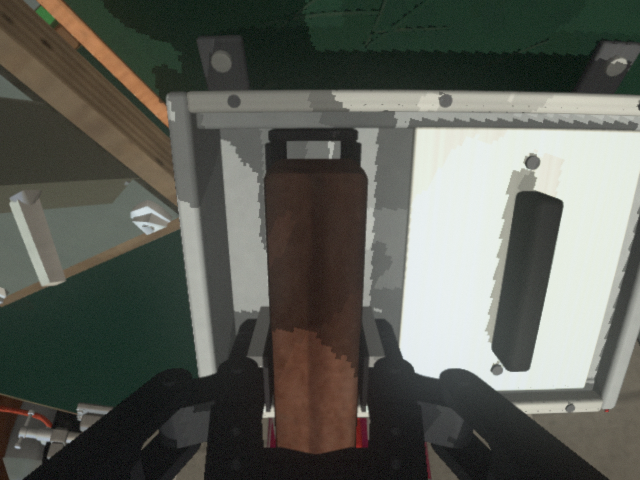

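```bash
python3 - <<'E'
from h import *
import pickle
c=pickle.load(open("pics/w5.pkl","rb")); a=cv2.imread("pics/w5.png")
print(proj(c,cw([(-70.5,-63,41),(-60,-63,41),(-96,-134,63),(-60,-63-17.3,30),(-60,-63+17.3,30),(-70.5,-63,30)])).round(1).tolist())
cv2.imwrite("pics/w5a.png",cv2.resize(a[80:190,160:420],None,fx=3,fy=3,interpolation=cv2.INTER_CUBIC))
E
```

```text
[[313.5, 142.5], [313.6, 161.7], [166.0, 93.3], [284.2, 159.7], [343.3, 159.4], [313.6, 141.1]]
```

View pics/w5a.png

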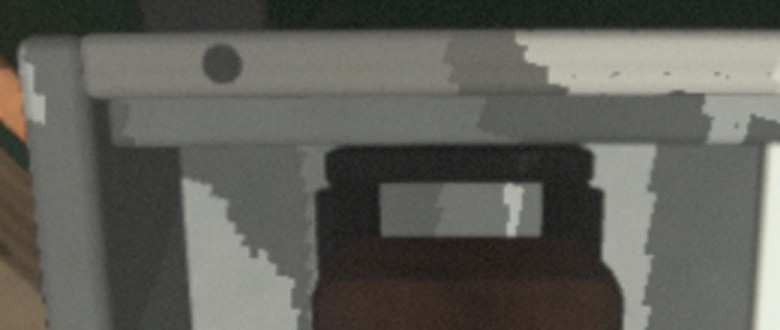

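Request:
servo_tool(moves=[[[0,-0.003,-0.002,-0.12,-0.16,1.5,2.5],[0,0,0,0,0,1.5,2.5],[0,0,0,0,0,1.0,2.5],[0,0,0,0,0,0.5,2.5],[0,0,0,0,0,0,2.5],[0,0,0,0,0,0,2.5]]])

```text
time: 7.53
ee_pos: [0.6473, 0.0949, 0.1225]
tcp_rot: [-180.0, 35.2, -164.3]
wrist_force: [0.5, 0.4, -2.2]
opening: 0.0304
```

```bash
python3 st.py; python3 - <<'E'
from h import *
plan(ins(YAW),cw([0,-63,62]),n=1,grip=2.5)
E
```

```text
t 7.5333 cradle tcp [  4.3 -61.2  77.9] F cradle [-0.8  0.3 -2.1] op 0.0304
d [  5.9  -0.3 -15.5] rot [0.03 0.21 0.06] n 1
[[0.001,0.004,0.001,0.44,-0.19,1.59,2.5]]
```

Request:
servo_tool(moves=[[[0,0.004,0,0.5,-0.22,0.8,2.5],[0,0,0,0,0,0.7,2.5],[0,0,0,0,0,0,2.5],[0,0,0,0,0,0,2.5]]])

```text
time: 7.87
ee_pos: [0.6529, 0.0938, 0.1083]
tcp_rot: [-180.0, 35.1, -164.3]
wrist_force: [0.4, -0.1, -2.0]
opening: 0.0303
```

```bash
python3 st.py; python3 - <<'E'
from h import *
plan(ins(YAW),cw([0,-63,52]),n=1,grip=2.5)
E
```

```text
t 7.8667 cradle tcp [  0.4 -63.8  63.4] F cradle [-0.9 -0.2 -1.8] op 0.0303
d [ 5.8  2.4 -9.5] rot [0.   0.11 0.07] n 1
[[0.0,0.002,0.001,0.04,0.08,1.14,2.5]]
```

Request:
servo_tool(moves=[[[0,0.002,0.001,0.06,0.06,0.4,2.5],[0,0,0,0.04,0,0.4,2.5],[0,0,0,0.04,0,0.4,2.5],[0,0,0,0,0,0.3,2.5]]])

```text
time: 8.2
ee_pos: [0.6622, 0.0941, 0.098]
tcp_rot: [-179.7, 35.3, -164.5]
wrist_force: [-0.5, -2.2, -1.8]
opening: 0.0301
```

```bash
python3 st.py; python3 - <<'E'
from h import *
plan(ins(YAW),cw([0,-63,40]),n=1,grip=2.5)
E
```

```text
t 8.2 cradle tcp [  1.9 -65.9  49.7] F cradle [-1.9 -2.  -0.8] op 0.0301
d [ 3.1  3.9 -9. ] rot [-0.35  0.26 -0.11] n 1
[[-0.006,0.005,-0.002,0.19,0.3,0.97,2.5]]
```

Request:
servo_tool(moves=[[[-0.006,0.005,-0.002,0.2,0.3,0.0,2.5],[0,0,0,0,0.1,0,2.5],[0,0,0,0,0,0,2.5]]])

```text
time: 8.45
ee_pos: [0.6613, 0.094, 0.0968]
tcp_rot: [-179.7, 35.0, -164.6]
wrist_force: [-0.6, -1.4, -2.0]
opening: 0.0305
```

```bash
python3 st.py; python3 - <<'E'
from h import *
plan(ins(YAW),cw([0,-63,40]),n=1,grip=2.5)
E
```

```text
t 8.45 cradle tcp [  0.4 -65.8  49.3] F cradle [-1.9 -1.2 -1.1] op 0.0305
d [ 4.   4.1 -7.9] rot [-0.49 -0.   -0.2 ] n 1
[[-0.009,-0.0,-0.003,0.04,0.29,0.93,2.5]]
```

Request:
servo_tool(moves=[[[-0.009,0,-0.003,0,0.4,0.2,2.5],[0,0,0,0,0.4,0.3,2.5],[0,0,0,0,0.4,0.4,2.5]]])

```text
time: 8.7
ee_pos: [0.6656, 0.1003, 0.092]
tcp_rot: [-179.4, 35.2, -164.8]
wrist_force: [-16.5, -28.9, 19.8]
opening: 0.0306
```

```bash
python3 st.py; python3 - <<'E'
from h import *
plan(ins(YAW),cw([0,-63,40]),n=1,grip=2.5)
E
```

```text
t 8.7 cradle tcp [  2.5 -60.9  42. ] F cradle [ -8.  -23.3  29.8] op 0.0306
d [-0.3 -2.3 -3.1] rot [-0.85  0.16 -0.35] n 1
[[-0.015,0.003,-0.006,0.25,-0.21,0.2,2.5]]
```

Request:
servo_tool(moves=[[[-0.015,0.003,-0.006,0.2,-0.25,0.0,2.5],[0,0,0,0,0,0,2.5]]])

```text
time: 8.87
ee_pos: [0.666, 0.0968, 0.0923]
tcp_rot: [-180.0, 35.1, -164.4]
wrist_force: [-9.0, 3.0, 0.6]
opening: 0.0304
```

```bash
python3 st.py; python3 - <<'E'
from h import *
plan(ins(YAW),cw([0,-63,30]),n=1,grip=2.5)
E
```

```text
t 8.8667 cradle tcp [  2.2 -64.4  42.5] F cradle [-6.1  5.3  5. ] op 0.0304
d [  4.8   2.8 -11.5] rot [-0.08  0.14 -0.06] n 1
[[-0.001,0.002,-0.001,0.22,0.14,1.25,2.5]]
```

Request:
servo_tool(moves=[[[0,0.002,0,0.3,0.1,0.3,2.5],[0,0,0,0.1,0,0.5,2.5],[0,0,0,0.05,0,0.5,2.5]]])

```text
time: 9.12
ee_pos: [0.6717, 0.0989, 0.0844]
tcp_rot: [-179.9, 35.5, -164.5]
wrist_force: [-7.7, -3.3, 6.2]
opening: 0.03
```

```bash
python3 st.py; python3 - <<'E'
from h import *
plan(ins(YAW),cw([0,-63,30]),n=1,grip=2.5)
E
```

```text
t 9.1167 cradle tcp [  2.6 -63.9  32.6] F cradle [-3.3 -1.1  9.8] op 0.03
d [-0.9  0.7 -3.6] rot [-0.16  0.46 -0.12] n 1
[[-0.003,0.008,-0.002,0.26,0.09,0.26,2.5]]
```

Going in well; continue down to TCP z ≈ 8.

Request:
servo_tool(moves=[[[-0.003,0.008,-0.002,0.3,0.1,0.4,2.5],[0,0.004,0,0.1,0,0.5,2.5],[0,0,0,0.1,0,0.5,2.5]]])

```text
time: 9.37
ee_pos: [0.6779, 0.1006, 0.0744]
tcp_rot: [-179.9, 35.2, -164.5]
wrist_force: [-1.0, 1.6, 1.0]
opening: 0.0305
```

```bash
python3 st.py; python3 - <<'E'
from h import *
plan(ins(YAW),cw([0,-63,8.4]),n=1,grip=2.5)
E
```

```text
t 9.3667 cradle tcp [  2.2 -64.   20.7] F cradle [0.1 1.8 1.1] op 0.0305
d [  4.8   2.4 -11.3] rot [-0.18  0.17 -0.09] n 1
[[-0.003,0.003,-0.002,0.22,0.1,1.23,2.5]]
```

Request:
servo_tool(moves=[[[-0.003,0.003,-0.002,0.25,0.1,0.4,2.5],[0,0,0,0.1,0,0.5,2.5],[0,0,0,0.1,0,0.4,2.5]]])

```text
time: 9.62
ee_pos: [0.6808, 0.1027, 0.0658]
tcp_rot: [-180.0, 35.1, -164.3]
wrist_force: [-108.9, -24.6, 89.6]
opening: 0.0303
```

```bash
python3 st.py; python3 - <<'E'
from h import *
plan(ins(YAW),cw([0,-63,8.4]),n=1,grip=2.5)
E
```

```text
t 9.6167 cradle tcp [  0.  -62.7  11.8] F cradle [-40.    5.7 137.4] op 0.0303
d [ 1.9  0.2 -2.7] rot [-0.02  0.09  0.02] n 1
[[-0.0,0.002,0.0,0.0,-0.03,0.34,2.5]]
```

Request:
servo_tool(moves=[[[0,0,0,0,0,-0.2,2.5]]])

```text
time: 9.7
ee_pos: [0.6791, 0.1023, 0.0681]
tcp_rot: [-180.0, 35.1, -164.3]
wrist_force: [11.2, 1.9, -15.5]
opening: 0.0303
```

```bash
python3 st.py; python3 shot.py w6;python3 shot.py t6 top; python3 shot.py s6 scene
```

```text
t 9.7 cradle tcp [ -0.1 -62.6  14.7] F cradle [  0.3  -1.2 -19.2] op 0.0303
```

View pics/w6.png

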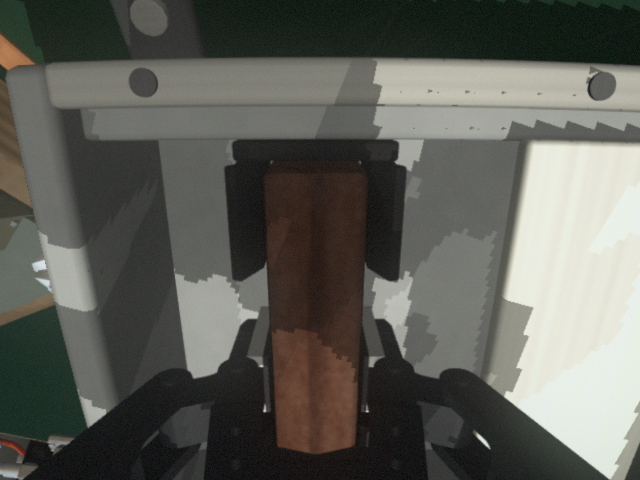

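View pics/s6.png

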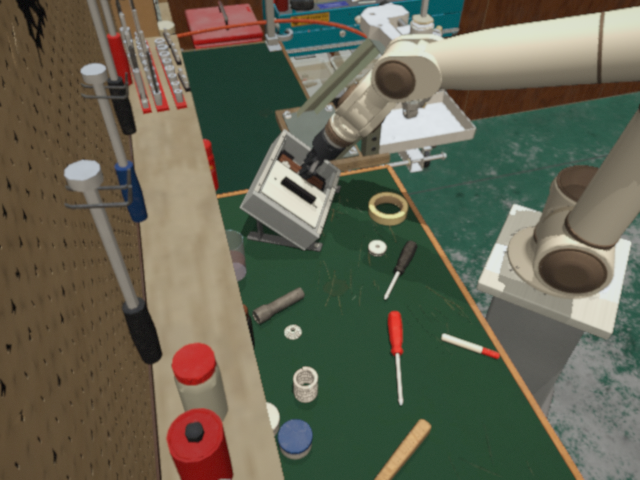

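Request:
servo_tool(moves=[[[0,0,0,0,0,0.1,2.5]]])

```text
time: 9.93
ee_pos: [0.68, 0.1028, 0.0656]
tcp_rot: [-180.0, 35.0, -164.3]
wrist_force: [-26.3, -5.8, 30.3]
opening: 0.0306
```

```bash
python3 st.py
```

```text
t 9.9333 cradle tcp [ -0.8 -62.4  12. ] F cradle [-4.6  1.6 40.3] op 0.0306
```

Request:
servo_tool(moves=[[[0,0,0,0,0,-0.05,3.4],[0,0,0,0,0,0,3.8],[0,0,0,0,0,0,4.1],[0,0,0,0,0,0,4.1],[0,0,0,0,0,0,4.1]]])

```text
time: 10.35
ee_pos: [0.681, 0.1025, 0.0655]
tcp_rot: [-179.9, 35.1, -164.3]
wrist_force: [-1.6, -2.1, 0.8]
opening: 0.0416
```

```bash
python3 st.py
```

```text
t 10.35 cradle tcp [ -0.1 -63.   11.4] F cradle [-1.2 -1.6  1.9] op 0.0416
```

Released; retreat along the cradle normal and look.

Request:
servo_tool(moves=[[[0,0,0,0,0,-1.0,4.1],[0,0,0,0,0,-2.0,4.1],[0,0,0,0,0,-2.5,4.1],[0,0,0,0,0,-2.5,4.1],[0,0,0,0,0,-3.0,4.1],[0,0,0,0,0,-3.0,4.1],[0,0,0,0,0,-2,4.1],[0,0,0,0,0,0,4.1],[0,0,0,0,0,0,4.1]]])

```text
time: 11.1
ee_pos: [0.5846, 0.0791, 0.2046]
tcp_rot: [179.8, 35.1, -164.1]
wrist_force: [-0.1, 0.7, 0.4]
opening: 0.0408
```

```bash
python3 st.py; python3 shot.py w7; python3 - <<'E'
from h import *
import pickle
c=pickle.load(open("pics/w7.pkl","rb")); a=cv2.imread("pics/w7.png")
P=[(x,y,34) for x in(-67.5,67.5) for y in (-79,-47)]+[(48,-50.7,40.5),(96,-134,63),(-96,-134,63)]
uv=proj(c,cw(P)); print(uv.round(1).tolist())
cv2.imwrite("pics/w7a.png",cv2.resize(a[60:360,180:420],None,fx=3,fy=2,interpolation=cv2.INTER_CUBIC))
E
```

```text
t 11.1 cradle tcp [ -1.6 -59.5 182.2] F cradle [0.4 0.7 0.3] op 0.0408
[[288.6, 139.2], [333.0, 139.3], [291.8, 306.8], [330.2, 306.8], [326.3, 288.9], [220.9, 356.1], [198.1, 96.5]]
```

View pics/w7.png

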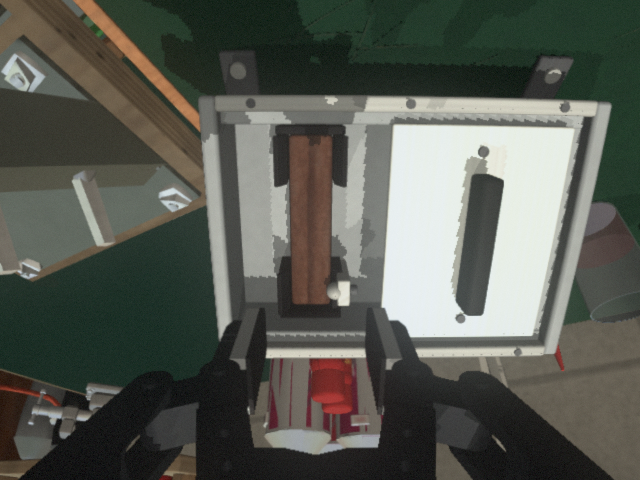

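View pics/w7a.png

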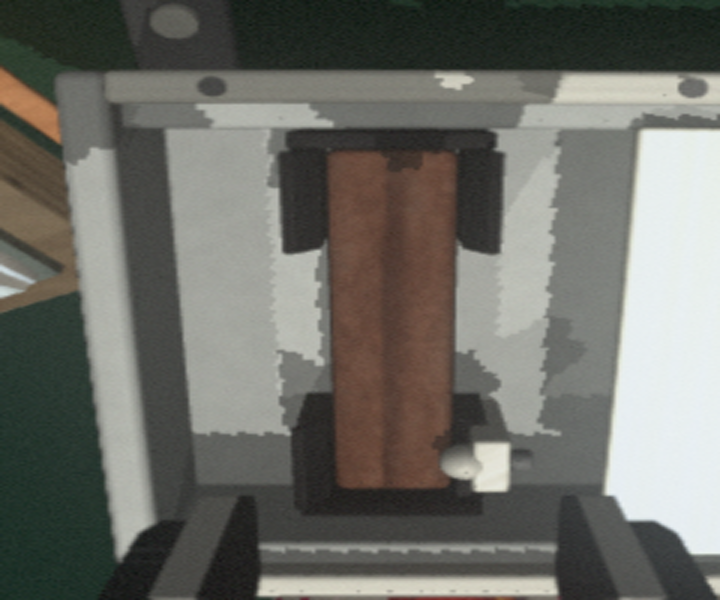

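```bash
python3 - <<'E'
from h import *
plan(ins(YAW),cw([0,95,120]),grip=0,vmax=.03)
E
```

```text
d [ -6.4 158.7 -50.1] rot [0.32 0.1  0.2 ] n 6
[[0.001,0.0,0.001,-0.03,2.57,1.05,0],[0.001,0.0,0.001,-0.03,2.57,1.05,0],[0.001,0.0,0.001,-0.03,2.57,1.04,0],[0.001,0.0,0.001,-0.03,2.57,1.04,0],[0.001,0.0,0.001,-0.02,2.57,1.04,0],[0.001,0.0,0.001,-0.02,2.57,1.04,0]]
```

Request:
servo_tool(moves=[[[0,0,0,0,2.6,0.5,0],[0,0,0,0,2.6,0.5,0],[0,0,0,0,2.6,0.8,0],[0,0,0,0,2.6,1.1,0],[0,0,0,0,2.6,1.2,0],[0,0,0,0,2.6,1.4,0],[0,0,0,0,0,0,0],[0,0,0,0,0,0,0]]])

```text
time: 11.82
ee_pos: [0.5707, 0.245, 0.1468]
tcp_rot: [179.9, 34.5, -164.1]
wrist_force: [-0.6, 0.3, 0.7]
opening: 0.0001
```

```bash
python3 st.py; python3 shot.py w8; python3 - <<'E'
from h import *
plan(ins(YAW),cw([0,92,72]),n=2,grip=0)
E
```

```text
t 11.8167 cradle tcp [ -9.  104.  116.9] F cradle [0.  0.4 0.8] op 0.0001
d [ 35.4  -2.2 -31.1] rot [ 0.26 -0.57  0.15] n 2
[[0.002,-0.005,0.001,-0.5,-0.59,2.23,0],[0.002,-0.005,0.001,-0.49,-0.59,2.23,0]]
```

View pics/w8.png

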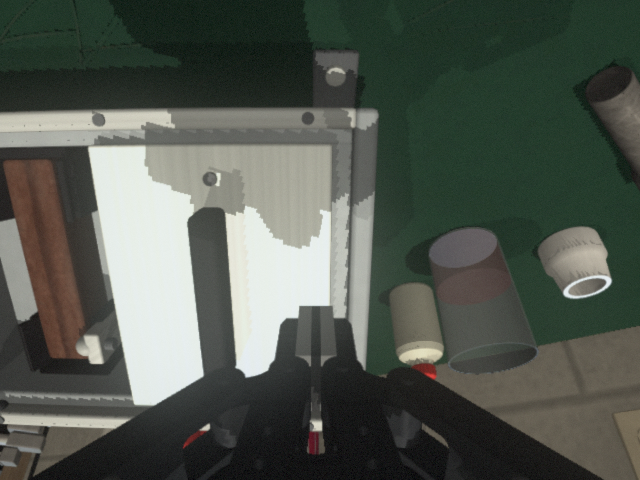

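Request:
servo_tool(moves=[[[0.002,-0.005,0,-0.5,-0.6,1.0,0],[0,-0.005,0,-0.4,-0.4,1.2,0],[0,0,0,0,0,1.2,0],[0,0,0,0,0,0.3,0],[0,0,0,0,0,0,0]]])

```text
time: 12.28
ee_pos: [0.6048, 0.2381, 0.1193]
tcp_rot: [-180.0, 35.1, -164.3]
wrist_force: [1.1, -0.4, 0.4]
opening: -0.0
```

```bash
python3 st.py; python3 - <<'E'
from h import *
plan(ins(YAW),cw([0,88,71]),n=1,grip=0)
E
```

```text
t 12.2833 cradle tcp [ 0.6 88.2 76.5] F cradle [ 1.  -0.7 -0.2] op -0.0
d [ 2.6  0.5 -4.9] rot [-0.03  0.1  -0.01] n 1
[[-0.0,0.002,-0.0,0.06,-0.02,0.55,0]]
```

Request:
servo_tool(moves=[[[0,0,0,0.06,0,0.35,0],[0,0,0,0,-0.6,0.05,0],[0,0,0,0,-0.6,0,0],[0,0,0,0,-0.5,0,0],[0,0,0,0,-0.5,0,0]]])

```text
time: 12.7
ee_pos: [0.6133, 0.2149, 0.1164]
tcp_rot: [179.9, 35.1, -164.4]
wrist_force: [1.0, 3.7, -2.3]
opening: -0.0
```

```bash
python3 st.py
```

```text
t 12.7 cradle tcp [ 0.5 63.6 73.1] F cradle [ 0.3  3.3 -3. ] op -0.0
```

Request:
servo_tool(moves=[[[0,0,0,0,-0.6,0,0],[0,0,0,0,-0.6,0,0],[0,0,0,0,-0.6,0,0],[0,0,0,0,-0.6,0,0],[0,0,0,0,-0.6,0,0]]])

```text
time: 13.12
ee_pos: [0.6216, 0.1841, 0.1168]
tcp_rot: [179.8, 35.2, -164.3]
wrist_force: [1.0, 3.1, -1.9]
opening: 0.0002
```

```bash
python3 st.py
```

```text
t 13.1167 cradle tcp [ 0.5 31.6 73.6] F cradle [ 0.4  2.8 -2.6] op 0.0002
```

Request:
servo_tool(moves=[[[0,0,0,0,-0.6,0,0],[0,0,0,0,-0.6,0,0],[0,0,0,0,-0.6,0,0],[0,0,0,0,-0.6,0,0],[0,0,0,0,-0.6,0,0],[0,0,0,0,-0.6,0,0],[0,0,0,0,-0.6,0,0]]])

```text
time: 13.7
ee_pos: [0.6342, 0.1391, 0.1168]
tcp_rot: [179.8, 35.2, -164.3]
wrist_force: [-0.2, 3.3, -1.6]
opening: 0.0
```

```bash
python3 st.py; python3 shot.py w9
```

```text
t 13.7 cradle tcp [  0.5 -15.   73.6] F cradle [-0.3  3.3 -1.7] op 0.0
```

View pics/w9.png

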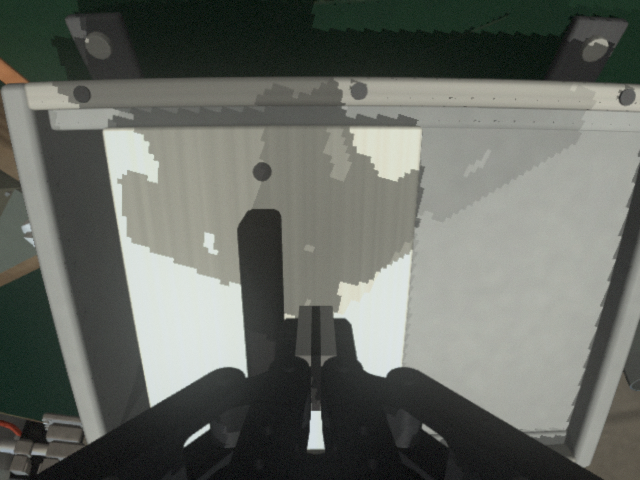

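```bash
cat > door.py <<'E'
import sys,pickle
from h import *
n=sys.argv[1]; c=pickle.load(open(f"pics/{n}.pkl","rb"))
M=cradleR(YAW)
for a in sys.argv[2:]:
    u=np.array([float(v) for v in a.split(",")]); o,d=ray(c,u[None,:2])
    oc=(o-O)@M*1000; dc=(d[0]@M); z=u[2]
    print(a,(oc+dc*((z-oc[2])/dc[2])).round(1))
E
python3 door.py w9 104,129,60 421,128,60 104,129,63 421,128,63 5,86,63
```

```text
104,129,60 [-79.  -98.1  60. ]
421,128,60 [-78.7  24.9  60. ]
104,129,63 [-79.1 -96.5  63. ]
421,128,63 [-78.8  24.1  63. ]
5,86,63 [ -95.9 -133.    63. ]
```

Request:
servo_tool(moves=[[[0,0,0,0,-0.4,0,0],[0,0,0,0,-0.4,0,0],[0,0,0,0,-0.3,0,0],[0,0,0,0,-0.2,0,0],[0,0,0,0,-0.2,0,0]]])

```text
time: 14.17
ee_pos: [0.6381, 0.1251, 0.1169]
tcp_rot: [179.5, 35.2, -164.3]
wrist_force: [-4.5, 10.1, 0.5]
opening: 0.0001
```

```bash
python3 st.py
```

```text
t 14.1667 cradle tcp [  0.6 -29.6  73.7] F cradle [-1.1 11.   1.3] op 0.0001
```

In the catch zone. Small steps.

Request:
servo_tool(moves=[[[0,0,0,0,-0.2,0,0],[0,0,0,0,-0.2,0,0]]])

```text
time: 14.33
ee_pos: [0.6385, 0.1235, 0.1169]
tcp_rot: [179.2, 35.2, -164.1]
wrist_force: [-4.0, 8.9, 0.3]
opening: -0.0
```

```bash
python3 st.py
```

```text
t 14.3333 cradle tcp [  0.5 -31.2  73.8] F cradle [-1.   9.7  1.1] op -0.0
```

Request:
servo_tool(moves=[[[-0.005,0,0,0,-0.25,0,0],[-0.005,0,0,0,-0.25,0,0],[0,0,0,0,-0.25,0,0]]])

```text
time: 14.58
ee_pos: [0.6396, 0.119, 0.1172]
tcp_rot: [178.3, 35.2, -163.9]
wrist_force: [-2.3, 4.6, -0.5]
opening: -0.0001
```

```bash
python3 st.py
```

```text
t 14.5833 cradle tcp [  0.5 -35.9  74.1] F cradle [-1.1  5.   0.2] op -0.0001
```

```bash
python3 - <<'E'
from h import *
plan(ins(YAW),cw([0,-39,74]),n=2,grip=0)
E
python3 shot.py w10
```

```text
d [ 0.4 -3.1 -0.4] rot [1.95 0.17 0.33] n 2
[[0.017,0.001,0.003,0.03,-0.15,-0.0,0],[0.017,0.001,0.003,0.03,-0.15,-0.0,0]]
```

View pics/w10.png

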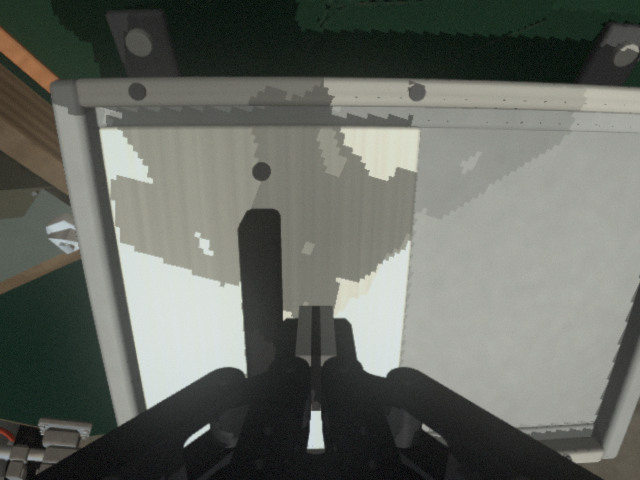

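Request:
servo_tool(moves=[[[0.01,0,0,0,-0.2,0,0],[0.01,0,0,0,-0.2,0,0]]])

```text
time: 14.8
ee_pos: [0.641, 0.1146, 0.117]
tcp_rot: [179.5, 35.2, -163.9]
wrist_force: [-3.2, 15.7, -1.7]
opening: 0.0002
```

```bash
python3 door.py w10 101,128,60 419,128,60; python3 st.py; python3 shot.py w11
```

```text
101,128,60 [ -79.  -119.1   60. ]
419,128,60 [-78.9   3.7  60. ]
t 14.8 cradle tcp [  0.6 -40.5  73.9] F cradle [-0. 16. -2.] op 0.0002
```

View pics/w11.png

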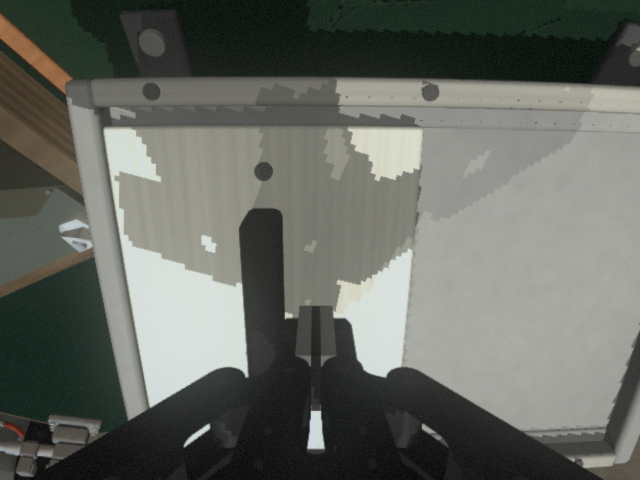

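```bash
python3 door.py w11 104,128,60 422,128,60 67,87,63
```

```text
104,128,60 [ -79.  -123.5   60. ]
422,128,60 [-78.9  -0.2  60. ]
67,87,63 [ -94.1 -133.9   63. ]
```

Request:
servo_tool(moves=[[[0,0,0,0,-0.05,0,0],[0,0,0,0,-0.02,0,0]]])

```text
time: 15.02
ee_pos: [0.6409, 0.115, 0.117]
tcp_rot: [179.5, 35.2, -163.9]
wrist_force: [-1.1, 2.7, -0.4]
opening: 0.0004
```

```bash
python3 st.py
```

```text
t 15.0167 cradle tcp [  0.6 -40.1  73.8] F cradle [-0.5  2.9 -0.2] op 0.0004
```

Door edge is at y ≈ -122.5 to -123.5, so it is shut. Back off in +y, then retreat and check.

Request:
servo_tool(moves=[[[0,0,0,0,0.6,0,0],[0,0,0,0,0.8,0,0],[0,0,0,0,0,-1.5,0],[0,0,0,0,0,-3.0,0],[0,0,0,0,0,-3.0,0],[0,0,0,0,0,-3.0,0],[0,0,0,0,0,0,0],[0,0,0,0,0,0,0]]])

```text
time: 15.68
ee_pos: [0.576, 0.1109, 0.206]
tcp_rot: [-180.0, 35.1, -164.0]
wrist_force: [-0.1, 0.7, -0.5]
opening: 0.0002
```

```bash
python3 st.py; python3 shot.py w12; python3 shot.py t12 top
```

```text
t 15.6833 cradle tcp [ -0.5 -26.5 183.3] F cradle [-0.2  0.7 -0.5] op 0.0002
```

View pics/w12.png

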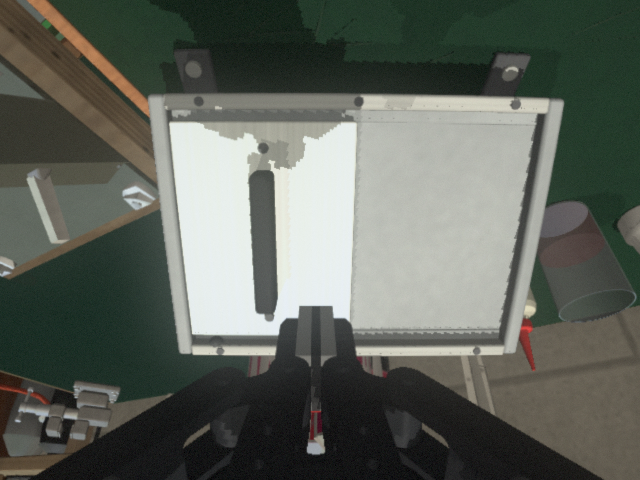

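View pics/t12.png

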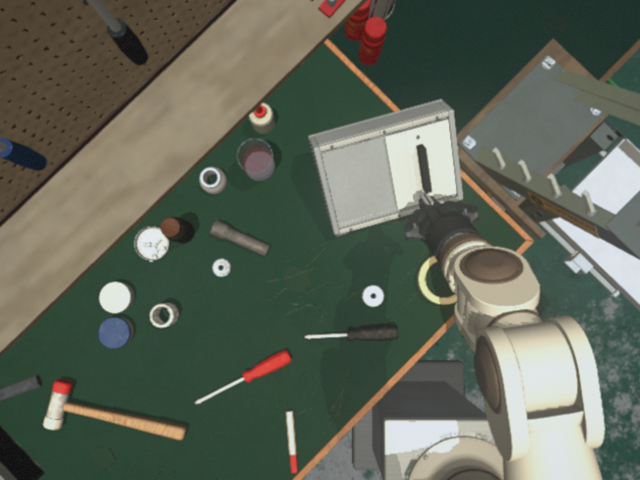

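```bash
python3 door.py w12 169,122,60 357,122,60 150,97,63; python3 -c "
from workcell import bot
print(bot.get_obs()['wrist_force']); print(bot.job_done())"
```

```text
169,122,60 [ -79.1 -123.1   60. ]
357,122,60 [-79.1  -0.1  60. ]
150,97,63 [ -94.7 -132.7   63. ]
[ 2.05636756e-01 -8.95900876e-04 -9.17025144e-01]
the job is handed in; nothing more can be done
None
```

The jaw is in its cradle under the spring ball and the door is shut, but a force spike while seating the jaw may have failed the run. I handed the job in at about 15.7 s of the 58 s allowed.

**Force spike:** on the last downward step the jaw bottomed out about 3 mm earlier than my cradle fit predicted. The wrist force read about 143 N for a moment, above the 120 N limit. I backed off at once; a second gentle touch read about 40 N. The hand-in gave no verdict, so I don't know whether the spike counted.

**Jaw:** when I backed off, something pulled back with about 19 N, which fits the ball holding the jaw. The wrist picture after release shows it flat in both pockets with the ball over its top edge. It sits about 3 mm down the slope, within the 6 mm allowed. I saw no sign that it moved before the door covered it.

**Door:** I pushed it with shut fingers in small steps. It met about 11 N at the catch and 16 N against the frame. After I backed off, its edges measured at cradle y of about -123 and 0 mm, against -122 and 0 when fully shut.

**Bystanders and robot:** in the last top picture, the torch, screwdriver, disc and bottle look unmoved by eye. The tape roll is partly hidden behind the arm; the part I can see is where it was. The arm was clear of everything, with about 1 N on the wrist.

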